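# Slide the watch under the overhead camera and hold the camera at its second stop

### The arm

A 6-joint arm with a two-finger parallel gripper is mounted at the origin on the work surface. World frame = base frame: x ahead of the robot, y to its left, z up, the work surface at z = 0. Lengths are in m, angles in rad, forces in N, time in s.
With the tool pointing down it reaches from about 0.3 to 0.825 m from the base axis. Payload 5.4 kg.
Tool frame: the origin (TCP) lies on the centre line of the jaws, within the pads' length; the fingertips stand ctrl.tip_reach ahead of it and the grasp point (between the pads) lies 8 mm behind it (ctrl.tip_reach is the distance from the TCP to the fingertips, in m); z points along the fingers, y is the line along which they close (so a half turn about z gives the same grasp; the last joint's range is limited). The gripper opens to 92 mm and grips with 3 to 60 N. Pads are 20 mm wide; open, the fingers measure 128 mm over their backs; the gripper's body (75 mm by 189 mm) begins 69 mm behind the grasp point.
Start: joints at [1.14, 0.158, 1.597, -0, 1.386, -0.21], TCP at [0.126, 0.561, 0.193] pointing down, gripper open.
Joint ranges: [-2.91, 2.91], [-0.94, 2.29], [0.18, 2.7], [-1.29, 4.43], [0.17, 2.64], [-3, 3]. Speed limits (rad/s): [2.57, 2.57, 3.14, 3.14, 3.14, 3.14].

### API

Orientations are given as a unit quaternion [w, x, y, z].
In Python, from plant import ctrl gives the robot as it stands.
- The arm moves only by the tool servo_tool, never from a script. Its argument "moves" is text: rows parted by semicolons, each of 6 numbers parted by spaces: the shift along the tool's x, y, z in cm, then the turn, a rotation vector about the tool's x, y, z in degrees. In form: x y z rx ry rz; .... A call has 1 to 20 rows; each row is the pose to reach, as a shift and turn from the pose commanded when the call began, along the tool's axes at that moment; what a row does not reach only later rows make up. A row lasts 1/8 s, in which the tool goes at most 62.5 mm and 10.7 degrees, less where a joint would pass 70% of its speed; a pose out of reach is approached as far as the arm can. A call with a gripper value outside its range is refused whole. "hand" is the opening, from 0 (shut) to 1 (fully open), set as the call begins (left out, the last holds). The fingers move at their own pace and stop on an object; "newtons" is the grip in N (left out, the last holds). Time passes only in rows, so rows that repeat a pose let the fingers close. It gives the time, the measured TCP pose, the force, the opening and the grip force at its end, in the units of the state.
- ctrl.get_state(): the state, without advancing time (a new reading comes with each control period).
- ctrl.camera(name): name is "scene" or "top" or "wrist"; returns (picture, depth): 480x640x3 uint8, blue, green, red; 480x640 float32, m along the optical axis (not along the pixel's ray), 0 where there is no reading.
- ctrl.camera_info(name): a dict with "fx", "fy", "cx", "cy" (pixels), "k1" (the pictures are not rectified: a ray, as slopes to the right and down, at radius r is drawn at 1 + k1 r^2 times it, then the intrinsics apply), "origin" and "rotation" of the camera in the world. Camera axes: x right, y up, looking along -z (the intrinsics and any distortion apply to the point x, -y, -z); pixel columns grow to the right and rows downward; lengths in m; the calibration is good to about 2 mm. A picture is of the moment at which its call begins: read the wrist's pose just before it. camera_info takes no time and is no camera call; for the wrist camera it gives the pose at the moment of the call.
- ctrl.hand_in(): hands the job in; it is judged then, once.
Trained networks look in the newest picture that a camera, given by its name, has taken for a name from the list of things; names that differ only in an ending like _2 or _b are one class to them, and where a whole thing is asked for, a point or a joint stands for the part that bears it (a point fixed in the world has none). Each returns a list of dicts, best first, with "score" (0 to 1); they miss things now and then, are a little off and sometimes report something else, mostly with a low value. They report only what shows in the picture. A call takes as long as a camera call. They do not tell look-alikes from the thing itself.
- ctrl.find_in(label, camera): "bbox" ([left, top, right, bottom] in pixels, round what is visible of it).
- ctrl.masks_of(label, camera): "pixels" (480x640 bool, what is visible of it) and "bbox" ([left, top, right, bottom] in pixels, round what is visible of it).
The state is a dict: "clock": time; "q": joint angles; "joint_velocities": joint speeds; "tau": joint torques, N m; "eef_pos": TCP position; "tool_rot": TCP orientation; "ft_force": force on the tool from outside, world axes, zero at the start; "wrist_torque": the same for the moment, N m; "gripper_width": finger opening in m; "grip_force": force on a finger pad.
Only numpy, scipy, OpenCV 4.12 (cv2) and the standard library are available. Lean on these libraries where they do the work, as an engineer would, in place of code of your own. Each camera call takes 0.05 s, during which the arm holds its last target. There are 200 camera calls.

### The job

Set up the overhead photo: keeping the walnut tray flat on the counter, slide it under the camera arm until its watch lies straight below the lens and the tray is square to the arm (long sides across the arm), without touching the watch or the camera itself. Then take the black camera head at the top of the column so that its red thumb button is squeezed in, draw it up past the first stop to the second, which is as far out as the column goes, and finish still holding it there with the button pressed in. Leave everything else on the counter as it is.

Things in the scene. Friction and masses are not known exactly. Their poses are not given: they have to be found in the camera images.
- stand: Fixed overhead camera stand, screwed to the counter: black round flange (80 mm across, 8 mm thick), dark square outer tube 28 mm wide and 132 mm high with a black collar (36 mm square) from 130 to 142 mm. Origin on the counter at the column's centre, z up. The camera arm points along the stand's -x; the red thumb button is on the head's +y side.
- camera_head: Black head block on top of the inner column, 44 mm (x) by 30 mm (y) by 46 mm (z), centred over the column; origin at the centre of its underside, which is 145 mm above the counter when the column is down; axes as the stand's. An aluminium arm 22 mm wide and 14 mm thick leaves its -x face, its mid-height 23 mm above the head's underside. The head with arm and camera weighs about 0.55 kg.
- head_grip (a point): Point inside the camera head at the height of the thumb button, on the column's axis: 30 mm above the head's underside and 16 mm below its top (175 mm above the counter when the column is down). Axes as the stand's. The head is pinched here along its y, 30 mm wide, 35 mm over the button while it stands out.
- thumb_button (a joint): Red release button, 18 mm wide (x) by 22 mm high, centred at head_grip's height on the head's +y face and standing 5 mm out of it. Value in m: 0 out, 0.005 flush with the face (limit 0.0055). Spring: about 4 N to start, 10 N when flush. It frees the column's catch pin from about 0.0035 on; let out, the pin catches in the next hole.
- column (a joint): Inner column, sliding straight up out of the outer tube; value in m: 0 fully down and caught, first stop (hole) at 0.050, second stop at 0.100 with the end of travel at 0.101. Locked at each stop unless the button is in; with the button in it slides freely (about 1 N friction) and sinks back by its own weight unless held.
- camera: Compact black camera hung level at the end of the arm, facing straight down: body 58 mm (stand's x) by 96 mm (y) by 25 mm thick, its top 30 mm above the head's underside, lens barrel 44 mm across below. Not to be touched. Its origin is that of the camera head.
- lens (a point): Centre of the lens's lower face: 150 mm from the column's axis along the stand's -x, 128 mm above the counter when the column is down.
- tray: Loose walnut presentation tray, 140 mm (x) by 300 mm (y), floor 10 mm thick lined dark blue, low lips along the long sides, and at each short end a raised board 12 mm thick (y), 140 mm wide (x), top 50 mm above the counter. Origin at the centre of its underside, z up. About 0.55 kg (varies).
- tray_grip (a point): Point in the middle of the tray's raised end board at +y (the end away from the camera stand at the start), 144 mm from the tray's centre and 38 mm above its underside; the board is pinched here along the tray's y.
- cushion: Loose tan watch cushion, 60 mm (x) by 78 mm (y) by 42 mm high, standing in the middle of the tray with the watch strapped over it (total height 52 mm, top 62 mm above the counter); origin at the centre of its underside. 0.14 kg. Not to be touched.
- watch (a point): Centre of the face of the watch on the cushion (chrome case 38 mm across), 62 mm above the counter.
- turntable: Bystander: walnut turntable display, 210 mm across and 110 mm high with three chrome watches on white stands; origin at the centre of its underside.
- wrench: Bystander: tarnished brass caseback wrench, 145 mm long, lying flat.
- loupe: Bystander: dark brown bakelite loupe, 38 mm across, 28 mm high.
- blower: Bystander: black rubber dust blower with a red nozzle, 60 mm across, 111 mm high.
- watch_box: Bystander: dark red watch box with a brass band, 85 mm square, 70 mm high.
- screwdriver: Bystander: small screwdriver with a blue handle, 130 mm long, lying flat.
Things that resemble listed ones, but are neither listed nor needed, are in the scene too. What is shaped like the stand but green is not meant.

How it is judged:
By the outcome, as a careful person would: the job done as asked, in the order asked, and still so for the second after the job is handed in, while the arm keeps its last pose, push and grip.
It also fails if it takes over 58 s, if anything falls off the work surface, if the arm or the gripper's body presses on something with over 40 N, if the wrist force passes 120 N, or if a joint passes its speed limit or range.

## Working session

There is one attempt and no reset: what is moved stays moved. The work goes in short steps, Python scripts to look and compute and a tool call to move; the robot and the scene stay as the last step left them, time stands still between calls to the robot, and variables do not carry over. Pictures are saved under pics/ and viewed, at most 10 in all, crops included, and the job is handed in when it is done.

Besides the shell and the picture viewer there is one more tool, called after "Request:" as name(argument=value, ...) on one line, values as JSON. servo_tool: Moves the arm, as the interface text tells. Its arguments: {"type":"object","properties":{"moves":{"type":"string"},"hand":{"type":"number"},"newtons":{"type":"number"}},"required":["moves"]}

```bash
ls; mkdir -p pics
cat > h.py <<'E'
import numpy as np, cv2
from plant import ctrl
from scipy.spatial.transform import Rotation as R
def cam(n):
    info=ctrl.camera_info(n); im,d=ctrl.camera(n); return im,d,info
def ray(info,u,v):
    x=(np.asarray(u,float)-info['cx'])/info['fx']; y=(np.asarray(v,float)-info['cy'])/info['fy']
    xd,yd=x.copy(),y.copy()
    for _ in range(15):
        s=1+info['k1']*(x*x+y*y); x=xd/s; y=yd/s
    return np.stack([x,-y,-np.ones_like(x)],-1)
def rot(info):
    r=np.array(info['rotation'],float)
    return r if r.shape==(3,3) else R.from_quat(r[[1,2,3,0]]).as_matrix()
def pts(info,u,v,d):
    return (ray(info,u,v)*np.asarray(d)[...,None])@rot(info).T+np.array(info['origin'])
def cloud(info,d,mask):
    v,u=np.nonzero(mask&(d>0)); return pts(info,u,v,d[v,u]),u,v
def proj(info,p):
    c=(np.atleast_2d(p)-np.array(info['origin']))@rot(info); x=c[:,0]/-c[:,2]; y=-c[:,1]/-c[:,2]
    s=1+info['k1']*(x*x+y*y); return np.c_[x*s*info['fx']+info['cx'],y*s*info['fy']+info['cy']]
E
python3 - <<'E'
from h import *
print(ctrl.get_state(), ctrl.tip_reach)
ims={}
for n in ['scene','top']:
    im,d,i=cam(n); cv2.imwrite(f'pics/{n}0.png',im); print(n,i)
    for l in ['stand','camera_head','camera','tray','cushion','watch','thumb_button','turntable','watch_box','blower','loupe','wrench','screwdriver']:
        for r in ctrl.masks_of(l,n)[:3]:
            p,_,_=cloud(i,d,r['pixels']); print(l,round(r['score'],2),np.round(r['bbox']),np.round(np.median(p,0),3) if len(p) else '', np.round(np.percentile(p,[2,98],axis=0),3).tolist() if len(p) else '')
E
```

```text
pics
{'clock': 0.0, 'q': array([ 1.13986620e+00,  1.59056574e-01,  1.59818410e+00, -2.39548245e-05,
        1.38619734e+00, -2.10092042e-01]), 'joint_velocities': array([ 1.39392344e-04, -6.42118144e-05,  1.06714476e-03, -2.93016277e-04,
        5.21798949e-04,  3.67920097e-04]), 'tau': array([ 6.06321610e-04, -3.85557783e+01, -3.22116959e+01,  7.02866167e-02,
        3.78284790e-02, -1.80672332e-04]), 'eef_pos': array([0.12569921, 0.56042705, 0.19163884]), 'tool_rot': array([-2.79519270e-04,  1.10192559e-01,  9.93909829e-01, -8.79400222e-04]), 'ft_force': array([ 0.29210289, -0.58719521, -0.16770236]), 'wrist_torque': array([0.02241087, 0.08648784, 0.05700352]), 'grip_force': 0.0, 'gripper_width': 0.09173366162316861} 0.011
scene {'fx': 552.364106331135, 'fy': 552.364106331135, 'cx': 318.37763180608715, 'cy': 239.33748419223798, 'k1': -0.08410805941504126, 'origin': array([ 1.4209479 , -0.5890892 ,  0.88582508]), 'rotation': array([0.79135279, 0.38440568, 0.19878776, 0.4318292 ])}
stand 0.86 [ 77. 188. 144. 306.] [ 0.438 -0.452  0.156] [[0.266, -0.489, 0.003], [0.469, -0.382, 0.19]]
[... 3438 characters left out ...]
.76  -0.031  0.05 ] [[0.74, -0.057, 0.026], [0.789, -0.007, 0.107]]
blower 0.16 [302. 277. 350. 314.] [ 0.47  -0.064  0.176] [[0.439, -0.11, 0.006], [0.504, -0.017, 0.181]]
loupe 0.51 [346. 179. 358. 193.] [ 0.762 -0.151  0.025] [[0.749, -0.17, 0.001], [0.779, -0.135, 0.033]]
wrench 0.77 [128. 206. 143. 256.] [0.671 0.431 0.01 ] [[0.598, 0.411, 0.001], [0.726, 0.451, 0.017]]
wrench 0.32 [299. 172. 323. 199.] [ 0.76  -0.033  0.049] [[0.74, -0.06, 0.002], [0.789, -0.006, 0.106]]
screwdriver 0.71 [487. 234. 502. 279.] [ 0.549 -0.513  0.021] [[0.512, -0.533, -0.001], [0.631, -0.5, 0.03]]
screwdriver 0.62 [300. 170. 320. 198.] [ 0.761 -0.033  0.049] [[0.74, -0.06, -0.001], [0.798, -0.006, 0.106]]
```

View pics/scene0.png

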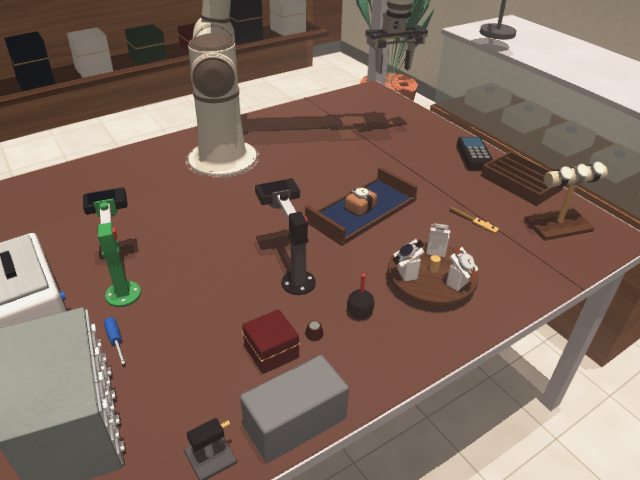

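View pics/top0.png

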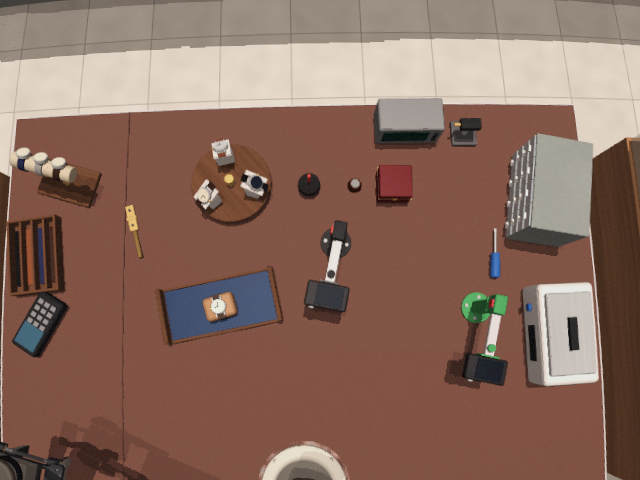

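Run:
```python
from h import *
a=cv2.imread('pics/scene0.png')[160:320,60:430]; cv2.imwrite('pics/crop0.png',cv2.resize(a,None,fx=2.15,fy=2.15,interpolation=cv2.INTER_CUBIC))
im,d,i=cam('top')
v,u=np.nonzero(d>0); p=pts(i,u,v,d[v,u])
# stand near (0.5,-0.08): top head pts, arm
s=(p[:,0]>.4)&(p[:,0]<.7)&(p[:,1]>-.15)&(p[:,1]<.0)&(p[:,2]>.1)
q=p[s]; hd=q[q[:,2]>.186]
def rect(z): return cv2.minAreaRect(z[:,:2].astype(np.float32)*1000)
print('head',rect(hd),hd.mean(0)); c=q[(q[:,2]<.186)&(q[:,0]<.515)]; print('cam',rect(c),c.mean(0))
arm=q[(q[:,0]>.515)&(q[:,0]<.58)]; print('arm',rect(arm),arm.mean(0))
t=p[(p[:,0]>.36)&(p[:,0]<.58)&(p[:,1]>.03)&(p[:,1]<.37)&(p[:,2]>.004)&(p[:,2]<.07)]
print('tray',rect(t)); 
for nm,sel in (('endB',t[:,1]>.3),('endA',t[:,1]<.1)):
    e=t[sel&(t[:,2]>.045)]; print(nm,rect(e),e.mean(0),len(e))
e=t[(t[:,2]>.045)&(t[:,1]>.14)&(t[:,1]<.25)]; print('cush',rect(e),e.mean(0))
e=e[e[:,2]>.06]; print('watch',rect(e),e.mean(0))
```

```text
head ((569.4860229492188, -84.31175231933594), (34.62763595581055, 142.6656494140625), 76.68062591552734) [ 0.60845736 -0.09605414  0.19060992]
cam ((478.17889404296875, -66.54590606689453), (98.06349182128906, 77.6605224609375), 80.25532531738281) [ 0.47253164 -0.06497932  0.17563542]
arm ((547.3893432617188, -82.43343353271484), (21.776355743408203, 69.54241943359375), 76.93659973144531) [ 0.54767786 -0.08232106  0.1766164 ]
tray ((469.70184326171875, 200.30718994140625), (219.21514892578125, 339.0526123046875), 0.21843330562114716)
endB ((434.9488830566406, 342.5745849609375), (139.164306640625, 13.621944427490234), 11.195602416992188) [0.43148226 0.34149381 0.05030358] 256
endA ((488.2109680175781, 60.93330001831055), (140.12554931640625, 12.132712364196777), 10.231558799743652) [0.48740098 0.06070255 0.05046047] 268
cush ((457.45074462890625, 197.773193359375), (62.99687576293945, 77.85367584228516), 17.03484344482422) [0.45708005 0.19695454 0.05477809]
watch ((457.1752014160156, 199.18917846679688), (36.51239776611328, 49.50209426879883), 83.80419921875) [0.45754322 0.19843936 0.06363389]
```

View pics/crop0.png

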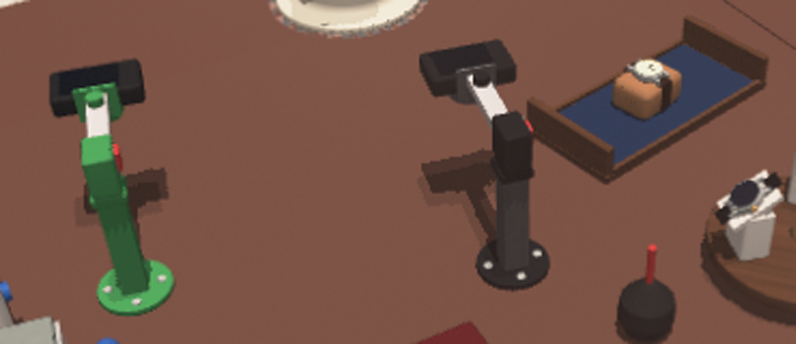

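```bash
cat > m.py <<'E'
from h import *
def rect(z): 
    (c,s,a)=cv2.minAreaRect(z[:,:2].astype(np.float32)*1000); return np.round(c,1),np.round(s,1),round(a,1)
def stand(p,cx=.61,cy=-.098):
    q=p[(abs(p[:,0]-.54)<.14)&(abs(p[:,1]+.08)<.09)]
    out={}
    hd=q[(q[:,2]>.184)&(q[:,0]>.575)]; cm=q[(q[:,2]>.165)&(q[:,2]<.186)&(q[:,0]<.505)]
    am=q[(q[:,2]>.165)&(q[:,2]<.183)&(q[:,0]>.53)&(q[:,0]<.575)]
    for n,z in (('head',hd),('cam',cm),('arm',am)):
        print(n,len(z),rect(z),np.round(np.percentile(z,[1,99],axis=0),3).tolist(),z.mean(0).round(4))
E
python3 - <<'E'
from m import *
for n in ('top','scene'):
    im,d,i=cam(n); v,u=np.nonzero(d>0); p=pts(i,u,v,d[v,u]); print(n); stand(p)
    for z0,z1,c in ((.047,.056,'boards'),):
        t=p[(p[:,2]>z0)&(p[:,2]<z1)]
        for nm,c in (('B',(.432,.342)),('A',(.487,.06))):
            e=t[np.hypot(t[:,0]-c[0],t[:,1]-c[1])<.085]; print(nm,rect(e),e.mean(0).round(4))
    fl=p[(np.hypot(p[:,0]-.615,p[:,1]+.1)<.06)&(p[:,2]>.004)&(p[:,2]<.013)]; 
    print('flange',rect(fl))
E
```

```text
top
head 262 (array([616.7, -95.7]), array([34.2, 44.8]), 76.7) [[0.595, -0.114, 0.185], [0.639, -0.08, 0.196]] [ 0.6164 -0.0971  0.1907]
cam 1135 (array([473. , -65.8]), array([97.6, 67.2]), 80.2) [[0.436, -0.112, 0.169], [0.504, -0.017, 0.184]] [ 0.4708 -0.0653  0.1757]
arm 194 (array([552.9, -83.6]), array([21.9, 48.7]), 77.5) [[0.531, -0.097, 0.17], [0.575, -0.069, 0.182]] [ 0.5526 -0.0835  0.1756]
B (array([434.9, 341.3]), array([139.5,  13.8]), 9.9) [0.4302 0.3415 0.0505]
A (array([488.3,  60.9]), array([139.4,  12. ]), 10.2) [0.4889 0.061  0.0507]
flange (array([615.6, -98.1]), array([112.3, 109.3]), 80.4)
scene
head 198 (array([617.9, -99. ]), array([34.6, 45.7]), 72.8) [[0.595, -0.117, 0.184], [0.642, -0.082, 0.192]] [ 0.6194 -0.1011  0.1891]
cam 608 (array([473.9, -68.3]), array([96.3, 65.4]), 76.2) [[0.438, -0.117, 0.166], [0.505, -0.021, 0.182]] [ 0.4749 -0.0733  0.174 ]
arm 132 (array([553.5, -86.4]), array([22.2, 45.9]), 77.9) [[0.532, -0.1, 0.166], [0.575, -0.073, 0.177]] [ 0.5526 -0.0872  0.1734]
B (array([436.8, 339.7]), array([132.6,  19. ]), 10.2) [0.4416 0.3415 0.0496]
A (array([488.9,  56.8]), array([139. ,  15.8]), 10.2) [0.4916 0.0579 0.0491]
flange (array([ 618.6, -100.9]), array([78.4, 76. ]), 50.3)
```

The real stand is the black one (scene px 290,235). Its look-alikes are the green stand (110,240), which is excluded, and a small black gadget (205,440). There is only one walnut tray with a cushion, at (360,205). The crop confirms the black head with the red button on its +y side, facing the tray.

```bash
cat >> h.py <<'E'
def q2R(q): return R.from_quat(np.asarray(q)[[1,2,3,0]])
def goal(pos,yd,grasp=True,tilt=None):
    """print move (cm, deg in tool axes) to put grasp point at pos, tool down, closing line along world angle yd (deg)"""
    s=ctrl.get_state(); T=q2R(s['tool_rot']); 
    best=None
    for k in (0,180):
        a=np.deg2rad(yd+k); y=np.array([np.cos(a),np.sin(a),0]); z=np.array([0,0,-1.]); x=np.cross(y,z)
        G=R.from_matrix(np.c_[x,y,z]); r=(T.inv()*G).as_rotvec(degrees=True)
        if best is None or np.linalg.norm(r)<np.linalg.norm(best[0]): best=(r,G,k)
    r,G,k=best; p=np.array(pos,float)+ (G.apply([0,0,.008]) if grasp else 0)
    print('move cm',np.round(T.inv().apply(p-s['eef_pos'])*100,2),'deg',np.round(r,1),'q',s['q'].round(2),'t',s['clock'])
E
python3 - <<'E'
from h import *
s=ctrl.get_state(); print(q2R(s['tool_rot']).as_matrix().round(3))
goal((.435,.341,.15),100.3)
print(ctrl.camera_info('wrist'))
E
```

```text
[[-0.976  0.219 -0.   ]
 [ 0.219  0.976 -0.   ]
 [ 0.    -0.    -1.   ]]
move cm [-34.97 -14.7    5.06] deg [ -0.   -0.  -22.9] q [ 1.14  0.16  1.6  -0.    1.39 -0.21] t 1.55
{'fx': 337.76216372718824, 'fy': 337.76216372718824, 'cx': 319.06168914751174, 'cy': 240.14542600111682, 'k1': -0.05587112737875121, 'origin': array([0.04570353, 0.57795289, 0.38388242]), 'rotation': array([ 0.77217362, -0.1135468 , -0.09120952,  0.61849482])}
```

Request:
servo_tool(moves="-6 -2.5 0 0 0 -6; -12 -5 0 0 0 -11; -18 -7.5 0 0 0 -16; -24 -10 1 0 0 -22.9; -30 -12.5 2 0 0 -22.9; -35 -14.7 3 0 0 -22.9; -35 -14.7 3 0 0 -22.9; -35 -14.7 3 0 0 -22.9", hand=0.6)

```text
clock: 2.55
eef_pos: [0.4351, 0.341, 0.1626]
tool_rot: [-0.0, -0.089, 0.996, 0.0]
ft_force: [-1.1, 0.7, 1.0]
gripper_width: 0.0548
grip_force: 0.0
```

Run:
```python
from m import *
im,d,i=cam('wrist'); cv2.imwrite('pics/w1.png',im); s=ctrl.get_state(); print(s['eef_pos'],q2R(s['tool_rot']).as_matrix()[:,1],s['gripper_width'])
v,u=np.nonzero(d>0); p=pts(i,u,v,d[v,u])
t=p[(p[:,2]>.044)&(p[:,2]<.056)]
for nm,c in (('B',(.433,.342)),('A',(.488,.06))):
    e=t[np.hypot(t[:,0]-c[0],t[:,1]-c[1])<.085]
    if len(e)>9: print(nm,len(e),rect(e),e.mean(0).round(4))
e=p[(p[:,2]>.02)&(np.hypot(p[:,0]-.46,p[:,1]-.2)<.06)]; print(len(e),rect(e) if len(e) else '')
w=e[e[:,2]>.059]; print('watch',rect(w),w.mean(0)) if len(w) else 0
stand(p) if ((p[:,2]>.184)&(p[:,0]>.575)&(p[:,1]<-.05)).any() else 0
goal((.435,.341,.038),100.3)
```

```text
[0.43454803 0.34166136 0.16280381] [-1.78499215e-01  9.83939902e-01  5.47067077e-04] 0.05509479729719998
B 1804 (array([434.5, 342.1]), array([138.5,  11.5]), 10.6) [0.4303 0.3415 0.0489]
A 1877 (array([486.2,  59.1]), array([138.8,  15. ]), 10.2) [0.4821 0.0602 0.0481]
5420 (array([456.6, 198.4]), array([63.3, 76.4]), 15.6)
watch (array([457.5, 199.6]), array([47.8, 39.9]), 7.2) [0.45594529 0.19826896 0.06171286]
move cm [-0.04 -0.08 13.28] deg [ 0. -0. -0.] q [ 0.45  0.13  1.69  0.    1.32 -1.3 ] t 2.6
```

View pics/w1.png

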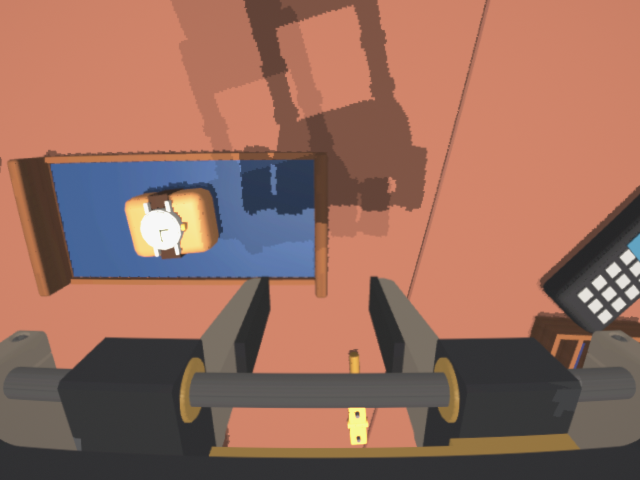

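Request:
servo_tool(moves="0 -0.1 4 0 0 0; 0 -0.1 8 0 0 0; 0 -0.1 11 0 0 0; 0 -0.1 13 0 0 0; 0 -0.1 13.2 0 0 0; 0 -0.1 13.2 0 0 0; 0 -0.1 13.2 0 0 0")

```text
clock: 3.48
eef_pos: [0.4362, 0.3408, 0.0321]
tool_rot: [0.001, -0.09, 0.996, 0.0]
ft_force: [-0.5, 0.3, 0.3]
gripper_width: 0.0552
grip_force: 0.0
```

Request:
servo_tool(moves="0 0 0 0 0 0; 0 0 0 0 0 0; 0 0 0 0 0 0; 0 0 0 0 0 0", hand=0, newtons=40)

```text
clock: 3.98
eef_pos: [0.4355, 0.3399, 0.0306]
tool_rot: [-0.0, -0.089, 0.996, -0.0]
ft_force: [-0.1, -0.9, 0.3]
gripper_width: 0.0174
grip_force: 0.0
```

Run:
```python
from h import *
s=ctrl.get_state(); print(s['eef_pos'],s['gripper_width'],s['grip_force'],s['ft_force'])
T=q2R(s['tool_rot']); B0=s['eef_pos'][:2]; y0=10.4
def yv(a): a=np.deg2rad(a); return np.array([-np.sin(a),np.cos(a)])
c0=B0-.144*yv(y0); c1=np.array([.5117,.1084])-.144*yv(-12)
sm=lambda t:t*t*(3-2*t)
for k in range(1,19):
    t=k/18; a=y0+(-12-y0)*sm(min(1,t/.7)); c=c0+(c1-c0)*sm(t); b=c+.144*yv(a)
    m=T.inv().apply([*(b-B0),0])*100; print(f'{m[0]:.1f} {m[1]:.1f} 0 0 0 {y0-a:.1f}',end='; ')
```

```text
[0.43545298 0.33989484 0.03060076] 0.01743936546008926 0.0 [-0.11773467 -0.85235215  0.28281513]
-0.1 -0.2 0 0 0 0.4; -0.3 -0.8 0 0 0 1.5; -0.6 -1.7 0 0 0 3.2; -1.1 -3.0 0 0 0 5.3; -1.6 -4.5 0 0 0 7.8; -2.1 -6.2 0 0 0 10.4; -2.5 -8.1 0 0 0 13.1; -3.0 -10.1 0 0 0 15.6; -3.4 -12.2 0 0 0 18.0; -3.7 -14.3 0 0 0 19.9; -3.9 -16.3 0 0 0 21.4; -3.9 -18.1 0 0 0 22.3; -3.8 -19.8 0 0 0 22.4; -3.7 -21.2 0 0 0 22.4; -3.5 -22.4 0 0 0 22.4; -3.5 -23.3 0 0 0 22.4; -3.4 -23.9 0 0 0 22.4; -3.4 -24.1 0 0 0 22.4;
```

Request:
servo_tool(moves="0 0 0 0 0 0; 0 0 0 0 0 0; -0.1 -0.2 0 0 0 0.4; -0.3 -0.8 0 0 0 1.5; -0.6 -1.7 0 0 0 3.2; -1.1 -3.0 0 0 0 5.3; -1.6 -4.5 0 0 0 7.8; -2.1 -6.2 0 0 0 10.4; -2.5 -8.1 0 0 0 13.1; -3.0 -10.1 0 0 0 15.6; -3.4 -12.2 0 0 0 18.0; -3.7 -14.3 0 0 0 19.9; -3.9 -16.3 0 0 0 21.4; -3.9 -18.1 0 0 0 22.3; -3.8 -19.8 0 0 0 22.4; -3.7 -21.2 0 0 0 22.4; -3.5 -22.4 0 0 0 22.4; -3.5 -23.3 0 0 0 22.4; -3.4 -23.9 0 0 0 22.4; -3.4 -24.1 0 0 0 22.4")

```text
clock: 6.48
eef_pos: [0.5118, 0.1087, 0.0306]
tool_rot: [-0.0, 0.106, 0.994, 0.0]
ft_force: [0.5, 0.4, -0.1]
gripper_width: 0.0003
grip_force: 0.0
```

Request:
servo_tool(moves="0 0 0 0 0 0; 0 0 0 0 0 0; 0 0 0 0 0 0; 0 0 0 0 0 0; 0 0 -3 0 0 0; 0 0 -8 0 0 0; 0 0 -12 0 0 0; 0 0 -12 0 0 0", hand=0.6)

```text
clock: 7.48
eef_pos: [0.5146, 0.1089, 0.1546]
tool_rot: [0.004, 0.106, 0.994, 0.0]
ft_force: [-0.5, -1.2, 0.2]
gripper_width: 0.0548
grip_force: 0.0
```

Run:
```python
from m import *
L=np.array([.4705,-.067])
for n in ('wrist','top'):
    im,d,i=cam(n); cv2.imwrite(f'pics/{n}2.png',im); v,u=np.nonzero(d>0); p=pts(i,u,v,d[v,u]); print(n)
    t=p[(p[:,2]>.044)&(p[:,2]<.056)]
    for nm,c in (('B',(.512,.108)),('A',(.452,-.173))):
        e=t[np.hypot(t[:,0]-c[0],t[:,1]-c[1])<.09]
        if len(e)>9: print(nm,len(e),rect(e),e.mean(0).round(4))
    e=p[(p[:,2]>.03)&(p[:,2]<.07)&(np.hypot(p[:,0]-.478,p[:,1]+.033)<.06)]; print('cush',len(e),rect(e) if len(e) else '')
    w=e[e[:,2]>.059]; print('watch',rect(w),w.mean(0)) if len(w) else 0
    try: stand(p)
    except Exception as x: print(x)
s=ctrl.get_state(); print(s['eef_pos'],s['clock'],s['q'])
```

```text
wrist
B 3165 (array([474.3, 104.9]), array([110.4, 146.3]), 30.0) [0.4824 0.1137 0.0493]
cush 0 
index -1 is out of bounds for axis 0 with size 0
top
B 268 (array([469. , 112.2]), array([ 95.7, 139.8]), 21.6) [0.4712 0.1305 0.0503]
cush 0 
head 265 (array([617. , -95.8]), array([34.2, 43.9]), 76.9) [[0.594, -0.114, 0.184], [0.639, -0.08, 0.196]] [ 0.6163 -0.097   0.1904]
cam 1135 (array([473.2, -65.5]), array([97.7, 67.2]), 80.5) [[0.436, -0.112, 0.168], [0.504, -0.017, 0.183]] [ 0.4708 -0.0652  0.1756]
arm 196 (array([553.1, -83.6]), array([21.9, 48.1]), 77.5) [[0.531, -0.097, 0.171], [0.575, -0.069, 0.18]] [ 0.5527 -0.0836  0.1753]
[0.5116241  0.10891408 0.15032149] 7.575 [-2.15293281e-02  6.02285204e-02  1.78909913e+00  8.81057738e-06
  1.29228517e+00 -1.38036841e+00]
```

View pics/wrist2.png

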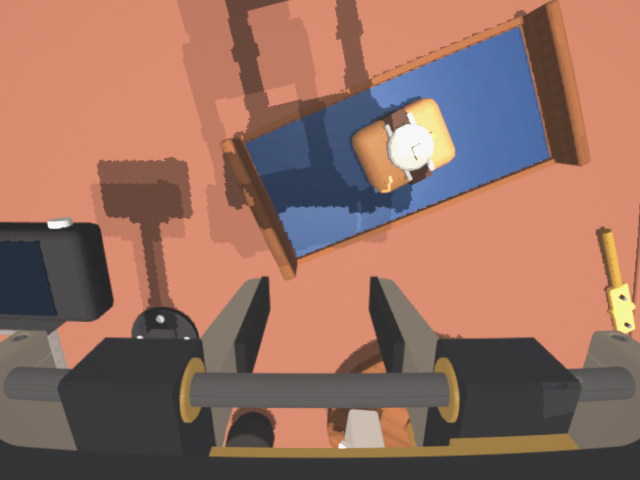

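Run:
```python
from m import *
for n in ('top','wrist'):
    im,d,i=cam(n); v,u=np.nonzero(d>0); p=pts(i,u,v,d[v,u])
    k=(p[:,2]>.045)&(p[:,2]<.068)&(p[:,0]>.3)&(p[:,0]<.65)&(p[:,1]>-.02)&(p[:,1]<.4)
    m=np.zeros(d.shape,np.uint8); m[v[k],u[k]]=1
    nn,lab=cv2.connectedComponents(m)
    for j in range(1,nn):
        e=p[lab[v,u]==j]
        if len(e)>80: print(n,len(e),rect(e),e.mean(0).round(4),e[:,2].max())
```

```text
top 249 (array([434.5, 342.3]), array([139. ,  13.4]), 10.4) [0.4298 0.3412 0.0503] 0.05989453314827986
top 714 (array([457., 198.]), array([62.4, 78.1]), 14.4) [0.4568 0.197  0.0547] 0.06797113055803194
top 121 (array([450.8,  54.3]), array([64.5, 11.9]), 10.4) [0.4502 0.054  0.0501] 0.057318681798813165
wrist 2608 (array([434.5, 341.2]), array([139.5,  13.5]), 10.3) [0.4314 0.3396 0.0485] 0.051530268352946385
wrist 6055 (array([456.8, 196.7]), array([61.7, 76.4]), 15.6) [0.4554 0.1952 0.0539] 0.06468707964225912
wrist 2083 (array([486.8,  58.9]), array([139.2,  12.6]), 10.5) [0.4828 0.0589 0.0487] 0.05140464147245111
```

View pics/top2.png

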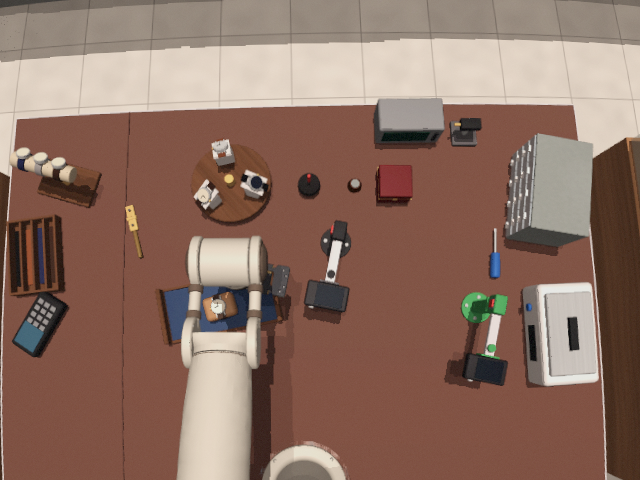

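The tray never moved: its boards are still at (0.4345, 0.342) and (0.487, 0.059). The grip had not taken when I began sliding. I'll go back and confirm the pinch before pulling.

Run:
```python
from m import *
goal((.4345,.3417,.12),100.4)
im,d,i=cam('scene'); v,u=np.nonzero(d>0); p=pts(i,u,v,d[v,u])
k=(abs(p[:,0]-.51)<.12)&(abs(p[:,1]-.109)<.12)&(p[:,2]>.08)&(p[:,2]<.2)
e=p[k]
for z in np.arange(.13,.2,.01):
    f=e[abs(e[:,2]-z)<.005]
    if len(f)>3: print(round(z,3),len(f),f.min(0).round(3),f.max(0).round(3))
cv2.imwrite('pics/s3.png',cv2.resize(im[60:300,240:560],(800,600)))
```

```text
move cm [12.33 21.16  3.71] deg [  0.   -0.2 -22.6] q [-0.02  0.06  1.79 -0.    1.29 -1.38] t 7.675
0.17 22 [0.506 0.068 0.17 ] [0.529 0.147 0.175]
0.18 59 [0.496 0.066 0.175] [0.53  0.146 0.185]
0.19 54 [0.498 0.066 0.185] [0.53  0.145 0.195]
0.2 33 [0.496 0.063 0.195] [0.532 0.149 0.2  ]
```

View pics/s3.png

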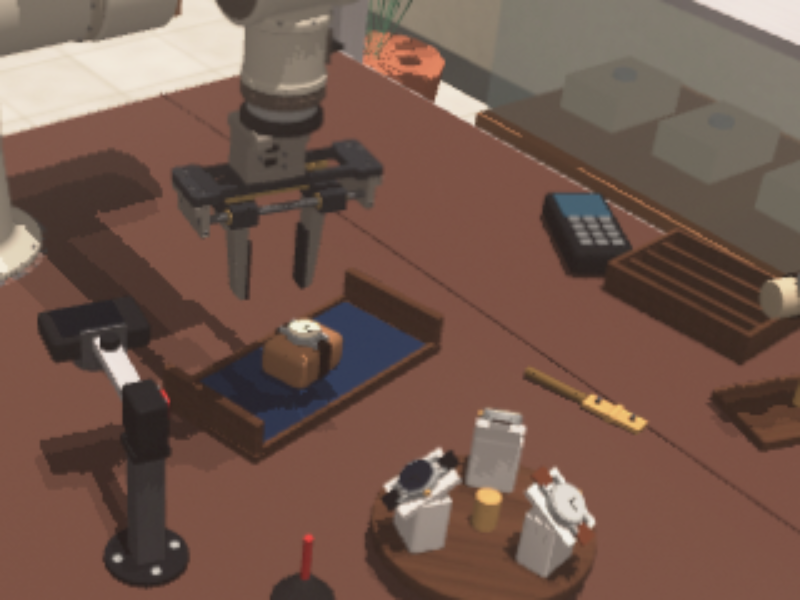

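Run:
```python
from m import *
s=ctrl.get_state(); T=q2R(s['tool_rot']); print(s['eef_pos'],s['clock'])
for n in ('wrist','scene','top'):
    im,d,i=cam(n); v,u=np.nonzero(d>0); p=pts(i,u,v,d[v,u])
    l=T.inv().apply(p-s['eef_pos'])
    k=(abs(l[:,0])<.03)&(abs(l[:,1])<.07)&(l[:,2]>-.06)&(l[:,2]<.05)
    for z in np.arange(-.05,.05,.01):
        f=l[k&(abs(l[:,2]-z)<.005)]
        if len(f)>2: print(n,round(z,3),len(f),f.min(0).round(3),f.max(0).round(3))
    print(n, 'tcp px',proj(i,s['eef_pos']),'tips px',proj(i,s['eef_pos']+T.apply([[0,.028,.011],[0,-.028,.011]])))
```

```text
[0.51052181 0.10886974 0.14878632] 7.725
wrist -0.05 910 [-0.01  -0.044 -0.055] [ 0.011  0.042 -0.045]
wrist -0.04 708 [-0.01  -0.042 -0.045] [ 0.011  0.041 -0.035]
wrist -0.03 548 [-0.01  -0.042 -0.035] [ 0.011  0.039 -0.025]
wrist -0.02 173 [-0.01  -0.04  -0.025] [ 0.011  0.038 -0.02 ]
wrist tcp px [[320.54163838 278.34075476]] tips px [[363.90895359 271.56599454]
 [277.00325977 271.52339659]]
scene -0.05 60 [-0.012 -0.043 -0.055] [ 0.012  0.043 -0.045]
scene -0.04 54 [-0.014 -0.043 -0.045] [ 0.011  0.04  -0.035]
scene -0.03 58 [-0.014 -0.041 -0.035] [ 0.013  0.041 -0.025]
scene -0.02 13 [-0.012 -0.036 -0.025] [ 0.009  0.037 -0.021]
scene tcp px [[347.69216458 182.50218837]] tips px [[357.80281483 184.19352215]
 [336.98921104 188.34325549]]
top tcp px [[250.06102869 280.44028441]] tips px [[238.83282982 278.63054743]
 [262.36023503 283.07872389]]
```

Both the wrist and scene depth put the real fingertips 20 mm behind the reported TCP, not 11 mm ahead. The fingers are therefore about 31 mm higher than reported, so the first grip closed above the board. I'll correct for this: the grasp point is 39 mm behind the reported TCP.

```bash
sed -i 's/\[0,0,.008\]/[0,0,.039]/' h.py
python3 - <<'E'
from h import *
goal((.4345,.3415,.08),100.4); goal((.4345,.3415,.036),100.4)
E
```

```text
move cm [12.36 21.14 10.86] deg [ -0.   -0.1 -22.6] q [-0.02  0.06  1.79 -0.    1.29 -1.38] t 7.875
move cm [12.35 21.14 15.26] deg [ -0.   -0.1 -22.6] q [-0.02  0.06  1.79 -0.    1.29 -1.38] t 7.875
```

Request:
servo_tool(moves="3 5 0 0 0 -6; 6 10 2 0 0 -12; 9 15.5 4 0 0 -18; 12.3 21.1 6 0 0 -22.6; 12.3 21.1 9 0 0 -22.6; 12.3 21.1 12 0 0 -22.6; 12.3 21.1 14.5 0 0 -22.6; 12.3 21.1 15.2 0 0 -22.6; 12.3 21.1 15.2 0 0 -22.6; 12.3 21.1 15.2 0 0 -22.6")

```text
clock: 9.12
eef_pos: [0.437, 0.3414, -0.0002]
tool_rot: [0.001, -0.091, 0.996, 0.0]
ft_force: [0.6, 0.1, 0.2]
gripper_width: 0.0553
grip_force: 0.0
```

Request:
servo_tool(moves="0 0 0 0 0 0; 0 0 0 0 0 0; 0 0 0 0 0 0; 0 0 0 0 0 0; 0 0 0 0 0 0; 0 0 0 0 0 0; 0 0 0 0 0 0", hand=0, newtons=40)

```text
clock: 10.0
eef_pos: [0.4359, 0.3414, -0.0014]
tool_rot: [0.0, -0.091, 0.996, 0.0]
ft_force: [-1.1, 3.3, 0.4]
gripper_width: 0.0114
grip_force: 40.0
```

Run:
```python
from h import *
s=ctrl.get_state(); print(s['eef_pos'],s['gripper_width'],s['grip_force'],s['ft_force'])
T=q2R(s['tool_rot']); B0=s['eef_pos'][:2]; y0=10.4
def yv(a): a=np.deg2rad(a); return np.array([-np.sin(a),np.cos(a)])
c0=B0-.144*yv(y0); c1=np.array([.5117,.1084])-.144*yv(-12)
sm=lambda t:t*t*(3-2*t)
for k in range(1,19):
    t=k/18; a=y0+(-12-y0)*sm(min(1,t/.7)); c=c0+(c1-c0)*sm(t); b=c+.144*yv(a)
    m=T.inv().apply([*(b-B0),0])*100; print(f'{m[0]:.1f} {m[1]:.1f} 0 0 0 {y0-a:.1f}',end='; ')
```

```text
[ 0.43587232  0.34137889 -0.00136128] 0.011438247151343258 40.00001549720764 [-1.13323805  3.31096603  0.4361659 ]
-0.1 -0.2 0 0 0 0.4; -0.3 -0.8 0 0 0 1.5; -0.6 -1.7 0 0 0 3.2; -1.1 -3.0 0 0 0 5.3; -1.5 -4.5 0 0 0 7.8; -2.0 -6.3 0 0 0 10.4; -2.5 -8.2 0 0 0 13.1; -2.9 -10.2 0 0 0 15.6; -3.3 -12.3 0 0 0 18.0; -3.6 -14.4 0 0 0 19.9; -3.8 -16.4 0 0 0 21.4; -3.8 -18.3 0 0 0 22.3; -3.7 -19.9 0 0 0 22.4; -3.5 -21.4 0 0 0 22.4; -3.4 -22.6 0 0 0 22.4; -3.3 -23.5 0 0 0 22.4; -3.3 -24.1 0 0 0 22.4; -3.2 -24.3 0 0 0 22.4;
```

Request:
servo_tool(moves="-0.1 -0.2 0 0 0 0.4; -0.3 -0.8 0 0 0 1.5; -0.6 -1.7 0 0 0 3.2; -1.1 -3.0 0 0 0 5.3; -1.5 -4.5 0 0 0 7.8; -2.0 -6.3 0 0 0 10.4; -2.5 -8.2 0 0 0 13.1; -2.9 -10.2 0 0 0 15.6; -3.3 -12.3 0 0 0 18.0; -3.6 -14.4 0 0 0 19.9; -3.8 -16.4 0 0 0 21.4; -3.8 -18.3 0 0 0 22.3; -3.7 -19.9 0 0 0 22.4; -3.5 -21.4 0 0 0 22.4; -3.4 -22.6 0 0 0 22.4; -3.3 -23.5 0 0 0 22.4; -3.3 -24.1 0 0 0 22.4; -3.2 -24.3 0 0 0 22.4; -3.2 -24.3 0 0 0 22.4; -3.2 -24.3 0 0 0 22.4")

```text
clock: 12.5
eef_pos: [0.5116, 0.1074, -0.0014]
tool_rot: [0.0, 0.104, 0.995, -0.001]
ft_force: [1.0, 0.1, 1.4]
gripper_width: 0.0115
grip_force: 40.0
```

```bash
cat >> m.py <<'E'
def trayfit(names=('top','wrist','scene')):
  for n in names:
    im,d,i=cam(n); v,u=np.nonzero(d>0); p=pts(i,u,v,d[v,u])
    k=(p[:,2]>.042)&(p[:,2]<.068)&(p[:,0]>.3)&(p[:,0]<.65)&(p[:,1]>-.32)&(p[:,1]<.4)&(np.hypot(p[:,0]-.617,p[:,1]+.098)>.055)
    m=np.zeros(d.shape,np.uint8); m[v[k],u[k]]=1
    nn,lab=cv2.connectedComponents(m)
    for j in range(1,nn):
        e=p[lab[v,u]==j]
        if len(e)>60:
            print(n,len(e),rect(e),e.mean(0).round(4),e[:,2].max().round(3))
            w=e[e[:,2]>.059]
            if len(w)>20: print('   watch?',rect(w),w.mean(0).round(4))
    cv2.imwrite(f'pics/{n}_{ctrl.get_state()["clock"]:.2f}.png',im)
E
python3 - <<'E'
from m import *
s=ctrl.get_state(); print(s['eef_pos'],q2R(s['tool_rot']).as_matrix()[:,1],s['gripper_width'],s['grip_force'])
trayfit()
E
```

```text
[ 0.5116348   0.10744579 -0.00137401] [ 2.06470786e-01  9.78452294e-01 -9.60141251e-04] 0.011492065107696623 40.00337898731232
top 286 (array([ 451.4, -172.9]), array([ 12.6, 139.7]), 78.0) [ 0.4512 -0.1727  0.0498] 0.057
top 227 (array([466.9, -16.9]), array([83.4, 48.3]), 33.5) [ 0.4754 -0.01    0.0507] 0.065
top 83 (array([464.4, 119.3]), array([12.5, 42.6]), 77.9) [0.4644 0.1189 0.0497] 0.056
wrist 7222 (array([493.2, 113. ]), array([42.4, 99.3]), 62.0) [0.4903 0.1111 0.0508] 0.068
   watch? (array([510.5, 106.7]), array([44.2, 21.6]), 78.1) [0.5018 0.108  0.0635]
wrist 10073 (array([477.7, -17.5]), array([45.2, 63.2]), 84.5) [ 0.4732 -0.0131  0.0518] 0.064
   watch? (array([474.1, -22.8]), array([21.6, 39.1]), 63.1) [ 0.4739 -0.0247  0.0614]
wrist 500 (array([569.7,  94.1]), array([11.4, 17.8]), 77.6) [0.5695 0.0941 0.0487] 0.05
scene 230 (array([539.1, 105.8]), array([81.9, 42.6]), 3.1) [0.531  0.101  0.0522] 0.068
   watch? (array([514.7, 104.9]), array([44.7, 21.6]), 78.1) [0.5172 0.1037 0.0639]
scene 210 (array([473.1, -57.3]), array([36.7, 64.9]), 74.8) [ 0.4758 -0.0587  0.0514] 0.065
   watch? (array([472.1, -46. ]), array([10. , 29.8]), 59.6) [ 0.4734 -0.046   0.0615]
scene 200 (array([ 452. , -174.7]), array([ 13.4, 141.8]), 78.1) [ 0.456  -0.1767  0.0481] 0.053
```

Request:
servo_tool(moves="0 0 0 0 0 0; 0 0 0 0 0 0; 0 0 0 0 0 0; 0 0 0 0 0 0; 0 0 -1.5 0 0 0; 0 0 -4 0 0 0; 0 0 -7 0 0 0", hand=0.5)

```text
clock: 13.52
eef_pos: [0.5113, 0.1078, 0.07]
tool_rot: [-0.0, 0.104, 0.995, -0.0]
ft_force: [-0.4, 0.7, -0.0]
gripper_width: 0.0459
grip_force: 0.0
```

Request:
servo_tool(moves="0 1 0 0 0 10; 0 2 0 0 0 20; 0 3 0 0 0 30; 0 4 0 0 0 40; 0 5 0 0 0 50; 0 5 0 0 0 60; 0 5 0 0 0 70; 0 5 0 0 0 80; 0 5 0 0 0 90; 0 5 2 0 0 90; 0 5 5 0 0 90; 0 5 6.8 0 0 90; 0 5 6.8 0 0 90; 0 5 6.8 0 0 90", hand=1)

```text
clock: 15.28
eef_pos: [0.5228, 0.1568, 0.0018]
tool_rot: [0.001, 0.777, 0.63, 0.001]
ft_force: [0.1, 0.5, 0.6]
gripper_width: 0.0916
grip_force: 0.0
```

Run:
```python
from m import *
s=ctrl.get_state(); print(s['eef_pos'],q2R(s['tool_rot']).as_matrix()[:,:2].T.round(3),s['gripper_width'],s['ft_force'],s['q'].round(2))
trayfit(('top','scene'))
```

```text
[0.52279815 0.15684613 0.00177087] [[ 0.207  0.978  0.   ]
 [ 0.978 -0.207  0.002]] 0.09155809205479669 [0.11399071 0.50888616 0.5858084 ] [ 0.07  0.32  1.82 -0.    1.    0.28]
top 282 (array([512.1, 109.1]), array([ 12.8, 140.2]), 77.8) [0.5123 0.1086 0.0498] 0.06
top 289 (array([ 451.3, -173. ]), array([ 13. , 139.6]), 78.0) [ 0.4506 -0.1725  0.0499] 0.059
top 223 (array([466.9, -16.9]), array([83.5, 48.2]), 33.6) [ 0.4762 -0.0099  0.0506] 0.063
scene 73 (array([473., 163.]), array([25.4, 20.5]), 35.0) [0.475  0.1646 0.0552] 0.068
   watch? (array([474.7, 164.5]), array([24. , 15.8]), 49.2) [0.4751 0.165  0.063 ]
scene 189 (array([514.3, 105.8]), array([ 14.6, 140.2]), 78.5) [0.5162 0.1042 0.0477] 0.054
scene 212 (array([473.4, -55.6]), array([38.3, 64.6]), 82.0) [ 0.4755 -0.059   0.0512] 0.066
   watch? (array([471.7, -45.7]), array([10. , 35.8]), 59.3) [ 0.4734 -0.0458  0.0617]
scene 74 (array([578.9, 140.8]), array([25. , 17.7]), 39.6) [0.5793 0.1419 0.0551] 0.068
   watch? (array([579.7, 140.9]), array([25. , 16.5]), 44.3) [0.58   0.1413 0.0634]
scene 198 (array([ 451.8, -175. ]), array([ 12.6, 143. ]), 78.1) [ 0.4562 -0.1767  0.0481] 0.054
```

Request:
servo_tool(moves="-0.7 0 0 0 0 0; -1.6 0 0 0 0 0; -2.4 0 0 0 0 0; -2.9 0 0 0 0 0; -3.3 0 0 0 0 0; -3.7 0 0 0 0 0; -4.2 0 0 0 0 0; -4.7 0 0 0 0 0; -5.2 0 0 0 0 0; -5.7 0 0 0 0 0; -6.1 0 0 0 0 0; -6.4 0 0 0 0 0; -6.4 0 0 0 0 0; -6.4 0 0 0 0 0")

```text
clock: 17.12
eef_pos: [0.5085, 0.0937, 0.0006]
tool_rot: [0.0, 0.777, 0.63, -0.0]
ft_force: [-0.2, -0.4, -0.1]
gripper_width: 0.0918
grip_force: 0.0
```

```bash
python3 - <<'E'
from m import *
s=ctrl.get_state(); print(s['eef_pos'],s['ft_force'],s['clock'])
trayfit(('top','scene','wrist'))
E
ls pics
```

```text
[0.50849243 0.09370381 0.0005901 ] [-0.21556277 -0.44599195 -0.05564591] 17.125
top 288 (array([ 445.1, -202.9]), array([ 13.1, 139.2]), 78.1) [ 0.4448 -0.2024  0.05  ] 0.057
scene 328 (array([508.4,  86.8]), array([ 35.8, 140.1]), 77.3) [0.513  0.0812 0.0512] 0.068
   watch? (array([510.7,  91.1]), array([ 21.4, 125.5]), 79.7) [0.5225 0.0874 0.0637]
scene 421 (array([471. , -72.2]), array([68.9, 68. ]), 71.0) [ 0.4763 -0.0755  0.0532] 0.066
   watch? (array([470. , -64.7]), array([34.6, 38.5]), 60.6) [ 0.4712 -0.066   0.0618]
scene 207 (array([ 447.2, -205.2]), array([ 12.9, 142.5]), 78.3) [ 0.4526 -0.207   0.0479] 0.054
wrist 8178 (array([507. ,  87.4]), array([ 33.3, 123.2]), 78.1) [0.5067 0.0864 0.0511] 0.068
   watch? (array([508.3,  93.4]), array([ 21.1, 123.2]), 78.1) [0.5091 0.0987 0.0637]
crop0.png
s3.png
scene0.png
scene_12.65.png
scene_15.38.png
scene_17.23.png
top0.png
top2.png
top_12.55.png
top_15.32.png
top_17.18.png
w1.png
wrist2.png
wrist_12.60.png
wrist_17.27.png
```

Request:
servo_tool(moves="-0.2 0 0 0 0 0; -0.4 0 0 0 0 0; -0.4 0 0 0 0 0; -0.4 0 0 0 0 0")

```text
clock: 17.77
eef_pos: [0.5077, 0.0903, 0.0006]
tool_rot: [-0.0, 0.777, 0.63, -0.0]
ft_force: [0.6, 2.4, -0.8]
gripper_width: 0.0919
grip_force: 1.3
```

Request:
servo_tool(moves="1 0 0 0 0 0; 3 0 0 0 0 0; 5 0 -2 0 0 0; 6 0 -6 0 0 0; 6 0 -10 0 0 0")

```text
clock: 18.4
eef_pos: [0.5199, 0.1497, 0.1015]
tool_rot: [0.0, 0.776, 0.63, -0.001]
ft_force: [0.2, 0.5, 0.2]
gripper_width: 0.092
grip_force: 0.0
```

Run:
```python
from m import *
trayfit(('top','scene','wrist'))
im,d,i=cam('scene'); cv2.imwrite('pics/s4.png',cv2.resize(im[150:310,230:430],(800,640))[:600])
```

```text
top 277 (array([504.9,  76.1]), array([ 12.6, 138.5]), 77.6) [0.5045 0.0758 0.0502] 0.061
top 288 (array([ 444.4, -206.3]), array([ 12.8, 140.7]), 78.3) [ 0.4444 -0.2059  0.0499] 0.058
scene 193 (array([505.1,  73.5]), array([ 14. , 145.6]), 78.0) [0.5094 0.0714 0.0475] 0.054
scene 441 (array([471.1, -70.3]), array([73.4, 66.4]), 79.6) [ 0.476  -0.0777  0.053 ] 0.067
   watch? (array([473.2, -69.3]), array([35.2, 39.4]), 65.4) [ 0.4736 -0.069   0.0616]
scene 202 (array([ 445.4, -208.3]), array([ 12.7, 145.1]), 78.2) [ 0.4504 -0.2101  0.048 ] 0.053
wrist 2522 (array([504.1,  74.3]), array([ 13.5, 139.7]), 78.7) [0.5036 0.076  0.0478] 0.051
wrist 1222 (array([470.9, -42.7]), array([61.3, 30.2]), 0.1) [ 0.4723 -0.0377  0.048 ] 0.053
```

View pics/s4.png

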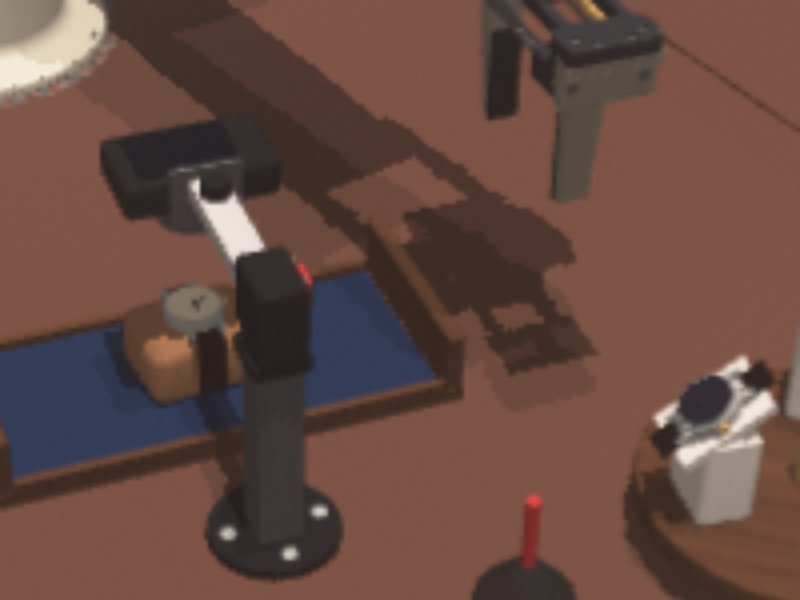

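The picture shows the tray square under the arm and the watch directly below the lens. In the scene frame the watch is at (0.473, -0.069) and the lens at (0.471, -0.069). Next is the head.

Run:
```python
from h import *
goal((.617,-.0975,.27),78)
```

```text
move cm [-22.13  14.55 -12.98] deg [  0.1   0.1 -89.9] q [ 0.06  0.16  1.78 -0.    1.2   0.26] t 18.6
```

Request:
servo_tool(moves="0 0 -5 0 0 -10; 0 0 -10 0 0 -20; -2 2 -13 0 0 -30; -5 4 -13 0 0 -40; -9 6.5 -13 0 0 -50; -13 9 -13 0 0 -60; -17 11.5 -13 0 0 -70; -20 13.5 -13 0 0 -80; -22.1 14.5 -13 0 0 -90; -22.1 14.5 -13 0 0 -90; -22.1 14.5 -13 0 0 -90; -22.1 14.5 -13 0 0 -90")

```text
clock: 20.1
eef_pos: [0.616, -0.0961, 0.2303]
tool_rot: [-0.0, 0.104, 0.995, 0.0]
ft_force: [0.2, -1.0, 0.0]
gripper_width: 0.0918
grip_force: 0.0
```

Run:
```python
from m import *
s=ctrl.get_state(); print(s['eef_pos'],s['gripper_width'],s['q'].round(2))
im,d,i=cam('wrist'); cv2.imwrite('pics/w5.png',im); v,u=np.nonzero(d>0); p=pts(i,u,v,d[v,u])
q=p[(p[:,2]>.184)&(p[:,2]<.197)&(np.hypot(p[:,0]-.617,p[:,1]+.098)<.04)]; print(len(q),rect(q),q.mean(0)) if len(q)>5 else 0
stand(p)
goal((.617,-.0975,.175),78)
```

```text
[ 0.61597918 -0.09605366  0.23030595] 0.0917797905907909 [-0.35  0.26  1.4   0.    1.48 -1.71]
2433 (array([615.9, -97.5]), array([34.6, 44. ]), 76.8) [ 0.61426725 -0.09872252  0.18952432]
head 73205 (array([611.6, -91.1]), array([164.6,  54. ]), 79.1) [[0.576, -0.162, 0.189], [0.632, -0.014, 0.379]] [ 0.598  -0.0871  0.3472]
cam 12118 (array([477.6, -68.7]), array([96.7, 60.4]), 78.4) [[0.444, -0.115, 0.17], [0.504, -0.021, 0.183]] [ 0.4745 -0.0683  0.1747]
arm 1943 (array([552.7, -85.3]), array([21.4, 49.8]), 77.2) [[0.53, -0.099, 0.172], [0.575, -0.072, 0.176]] [ 0.5521 -0.0854  0.1741]
move cm [-0.12 -0.11  9.45] deg [ 0.  -0.   0.1] q [-0.35  0.26  1.4   0.    1.48 -1.71] t 20.15
```

View pics/w5.png

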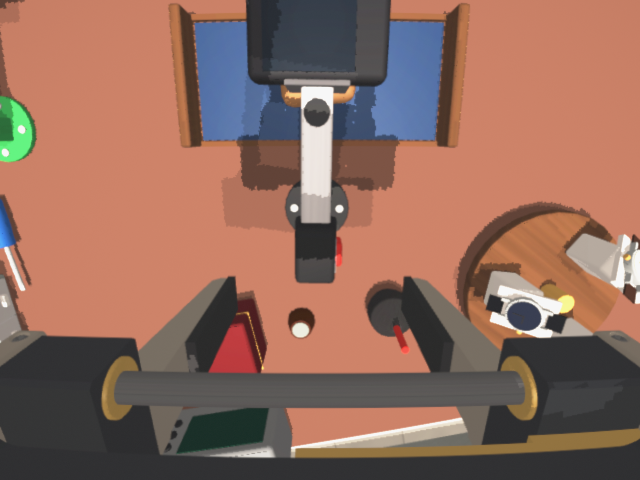

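Request:
servo_tool(moves="0 -0.1 2 0 0 0; 0 -0.3 4.5 0 0 0; 0 -0.3 7 0 0 0; 0 -0.3 8.8 0 0 0; 0 -0.3 9.4 0 0 0; 0 -0.3 9.4 0 0 0; 0 -0.3 9.4 0 0 0; 0 -0.3 9.4 0 0 0")

```text
clock: 21.15
eef_pos: [0.6163, -0.1004, 0.1376]
tool_rot: [0.001, 0.104, 0.995, -0.0]
ft_force: [0.3, -0.2, 0.6]
gripper_width: 0.0922
grip_force: 0.0
```

Request:
servo_tool(moves="0 0 0 0 0 0; 0 0 0 0 0 0; 0 0 0 0 0 0; 0 0 0 0 0 0; 0 0 0 0 0 0; 0 0 0 0 0 0; 0 0 0 0 0 0; 0 0 0 0 0 0; 0 0 0 0 0 0; 0 0 0 0 0 0", hand=0, newtons=35)

```text
clock: 22.4
eef_pos: [0.6158, -0.0993, 0.1365]
tool_rot: [0.0, 0.104, 0.995, 0.001]
ft_force: [1.5, 5.6, 0.2]
gripper_width: 0.0298
grip_force: 35.0
```

Request:
servo_tool(moves="0 0 -0.3 0 0 0; 0 0 -0.8 0 0 0; 0 0 -1.5 0 0 0; 0 0 -2.3 0 0 0; 0 0 -3.1 0 0 0; 0 0 -3.9 0 0 0; 0 0 -4.7 0 0 0; 0 0 -5.5 0 0 0; 0 0 -6.3 0 0 0; 0 0 -7.1 0 0 0; 0 0 -7.9 0 0 0; 0 0 -8.6 0 0 0; 0 0 -9.2 0 0 0; 0 0 -9.7 0 0 0; 0 0 -10 0 0 0; 0 0 -10.1 0 0 0; 0 0 -10.1 0 0 0; 0 0 -10.1 0 0 0; 0 0 -10.1 0 0 0")

```text
clock: 24.78
eef_pos: [0.6157, -0.0992, 0.2361]
tool_rot: [-0.0, 0.104, 0.995, 0.001]
ft_force: [3.8, 4.7, -4.5]
gripper_width: 0.0298
grip_force: 35.0
```

Run:
```python
from m import *
s=ctrl.get_state(); print(s['eef_pos'],s['gripper_width'],s['grip_force'],s['ft_force'])
trayfit(('top','scene'))
im,d,i=cam('scene'); v,u=np.nonzero(d>0); p=pts(i,u,v,d[v,u])
q=p[(p[:,0]>.43)&(p[:,0]<.505)&(p[:,1]<-.02)&(p[:,1]>-.12)&(p[:,2]>.25)&(p[:,2]<.29)]; print('cam top z',np.percentile(q[:,2],[50,90]),len(q))
cv2.imwrite('pics/s6.png',cv2.resize(im[90:330,200:520],(800,600)))
```

```text
[ 0.6156893  -0.09922596  0.23606857] 0.029813087286062426 34.98246967792511 [ 3.75631385  4.7407595  -4.46442483]
top 283 (array([505.2,  76. ]), array([ 12.7, 139.2]), 77.9) [0.5049 0.0757 0.0498] 0.058
top 289 (array([ 444.5, -206.2]), array([ 12.8, 140.7]), 78.2) [ 0.4446 -0.206   0.0495] 0.058
scene 183 (array([505.6,  72.6]), array([ 14.4, 141.6]), 78.0) [0.5091 0.0715 0.048 ] 0.053
scene 477 (array([468.5, -69.6]), array([76.9, 74.4]), 83.9) [ 0.4765 -0.0754  0.0528] 0.065
   watch? (array([473.8, -67.2]), array([40.5, 36.5]), 7.2) [ 0.4731 -0.0691  0.0616]
scene 200 (array([ 447.1, -208.5]), array([ 12.7, 141.6]), 78.1) [ 0.4508 -0.2101  0.048 ] 0.053
cam top z [0.26536656 0.27541126] 190
```

View pics/s6.png

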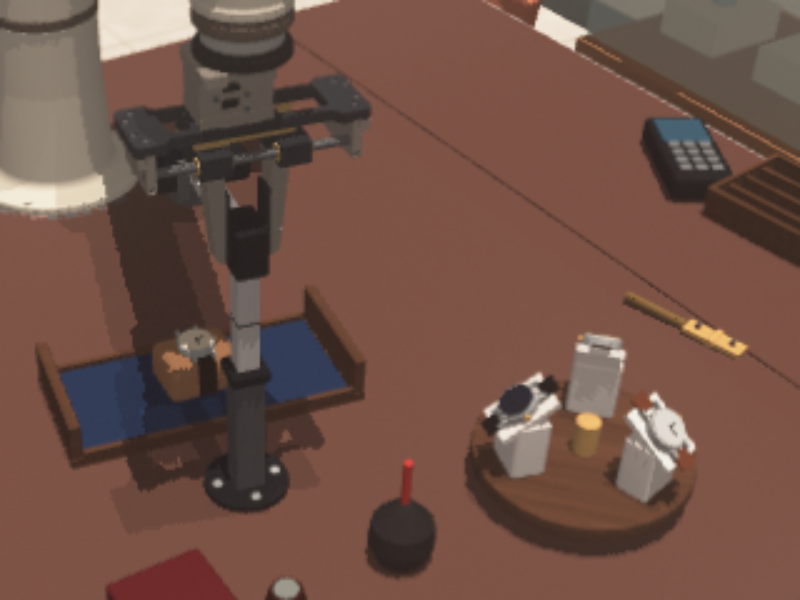

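The picture shows the column drawn up, the inner column showing two tube marks, and the tray undisturbed. The measured rise is 99.6 mm, so I'll nudge up to the end stop.

Request:
servo_tool(moves="0 0 -0.05 0 0 0; 0 0 -0.1 0 0 0; 0 0 -0.1 0 0 0; 0 0 -0.1 0 0 0; 0 0 -0.1 0 0 0")

```text
clock: 25.55
eef_pos: [0.6157, -0.0992, 0.2369]
tool_rot: [-0.0, 0.104, 0.995, 0.001]
ft_force: [4.0, 4.4, -5.9]
gripper_width: 0.0296
grip_force: 35.0
```

```bash
python3 -c "
from plant import ctrl; print(ctrl.hand_in())"
```

```text
the job is handed in; nothing more can be done
None
```

I slid the tray square under the arm, with the watch within about 2 mm of straight below the lens, and drew the camera head up about 100 mm to the second stop. The gripper still holds it there with the button pressed in. The job was handed in at about 25.6 s; a first pinch closed above the tray's end board, moved nothing, and was redone.

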